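Set out a titration place round the stirrer

TASK

Set the bench out for a titration, with front meaning the robot's side: stand the white beaker in the middle of the magnetic stirrer's plate, the blue-capped bottle midway between the stirrer and the tube rack and in line with them, and the amber dropper bottle behind the middle of the stirrer, about 3 cm clear of it. Put the spent syringe (plunger pushed in) in the red discard tray, and lay the loaded one (plunger drawn out) along the stirrer's front edge, parallel to it with its barrel in front of the middle and about 4 cm clear of the stirrer, without pushing its plunger in. Leave the green-capped bottle where it stands.

Things in the scene. Friction and masses are not known exactly. Their poses are not given: they have to be found in the camera images.
- stirrer: compact blue magnetic stirrer, fixed, 120 x 120 mm, round white top plate of 104 mm diameter, its surface 32 mm above the bench. Origin at bench level under the centre of plate and body. x points to its back, away from the robot; on its front (-x) is a black knob, 8 mm proud; y is to its left seen from the robot. It stands either left or right of the tube rack
- tube_rack: orange rack, fixed, 80 (x) x 120 (y) x 64 mm high, holding four 50 mL tubes whose white and yellow caps reach 112 mm. Origin at bench level under its centre. It stands beside the stirrer, side by side, centres about 265 mm apart, so that about 145 mm of bench lies free between them
- discard_tray: red open tray, fixed, 220 (x) x 160 (y) mm outside the walls (236 x 172 over the rim flange), 50 mm high, walls and floor 4 mm. Origin at bench level under its centre, x along its length
- beaker: open white plastic beaker, 48 mm outside diameter (51 at the lip), 60 mm tall, wall 3 mm, 50 g. Origin at the centre of its underside, z up
- blue_bottle: pale bottle with paper label and BLUE screw cap, 52 mm body diameter up to 66 mm height, cap 38 mm diameter, 105 mm tall overall, 220 g. Origin at the centre of its underside, z up
- green_bottle: bottle of the same shape and size with a GREEN cap, standing behind the gap between the stirrer and the rack; to be left alone. Origin at the centre of its underside, z up
- dropper: small amber dropper bottle, 36 mm body diameter up to 48 mm height, black 23 mm collar and thin rubber teat above, 86 mm tall overall, 60 g. Origin at the centre of its underside, z up
- loaded_syringe: loaded white syringe lying down, plunger drawn out: 50 to 60 mm of orange rod shows. Barrel 18 mm diameter, 80 mm long; nozzle to 51 mm from the origin; flange 34 mm wide, 16 mm high at the plunger end stops it rolling. Origin on the axis at mid-barrel (9 mm above the bench); x along the axis towards the plunger, whose thumb disc ends at 53 mm + joint loaded_plunger. 40 g in all
- loaded_plunger (a joint): how far the loaded syringe's plunger is drawn out, m (0 = pushed right in); stiff, it slides only if pushed with more than about 4 N. Starts at 0.040 to 0.050
- spent_syringe: spent syringe, the same white barrel, size and frame, but with its plunger pushed fully in: only 10 mm of orange rod and the thumb disc show behind the flange; 104 mm long overall

How it is judged:
At the end, for the whole second after the job is handed in: Upright: beaker within 12 mm of the plate centre; blue bottle midway +-15 mm, in line +-30; dropper 10-48 mm behind stirrer, centred +-25. Spent syringe in tray. Loaded one 15-61 mm in front, within 0.25 rad and 45 mm of centre, plunger over 34 mm. Green bottle moved under 20. All at rest (horizontal distance between beaker and stirrer below 0.012 m and height (world z) of beaker between 0.027 and 0.039 m and angle between each of beaker, blue_bottle, dropper, green_bottle's own z axis and vertical below 0.12 rad and linear speed of each of beaker, blue_bottle, dropper, spent_syringe, loaded_syringe below 0.02 m/s and angular speed of each of beaker, blue_bottle, dropper, spent_syringe, loaded_syringe below 0.3 rad/s and horizontal distance between blue_bottle and stirrer below 0.151 m and horizontal distance between blue_bottle and tube_rack below 0.151 m and x of blue_bottle in the frame of stirrer between -0.03 and 0.03 m and height (world z) of each of blue_bottle, dropper below 0.006 m and x of dropper in the frame of stirrer between 0.088 and 0.126 m and y of dropper in the frame of stirrer between -0.025 and 0.025 m and x of spent_syringe in the frame of discard_tray between -0.1 and 0.1 m and y of spent_syringe in the frame of discard_tray between -0.07 and 0.07 m and z of spent_syringe in the frame of discard_tray below 0.03 m and x of loaded_syringe in the frame of stirrer between -0.13 and -0.084 m and y of loaded_syringe in the frame of stirrer between -0.045 and 0.045 m and angle between the x axis of loaded_syringe and the y axis of stirrer, either way round below 0.25 rad and height (world z) of loaded_syringe below 0.016 m and value of joint loaded_plunger above 0.034 m and distance of green_bottle from where it was at the start of the episode below 0.02 m); the robot touches nothing.
It fails at once if the green-capped bottle is moved by more than 20 mm or tipped (distance of green_bottle from where it was at the start of the episode above 0.02 m or angle between green_bottle's own z axis and vertical above 0.3 rad).
It fails at once if the loaded syringe's plunger is pushed in below 34 mm (value of joint loaded_plunger below 0.034 m).
It also fails if it takes over 141 s, if anything falls off the work surface, if the arm or the gripper's body presses on something with over 40 N, if the wrist force passes 120 N, or if a joint passes its speed limit or range.

ROBOT

A 6-joint arm with a two-finger parallel gripper is mounted at the origin on the work surface. World frame = base frame: x ahead of the robot, y to its left, z up, the work surface at z = 0. Lengths are in m, angles in rad, forces in N, time in s.
With the tool pointing down it reaches from about 0.35 to 0.975 m from the base axis. Payload 17.4 kg.
Tool frame: the origin (TCP) lies on the centre line of the jaws, within the pads' length; the fingertips stand 11 mm ahead of it and the grasp point (between the pads) lies 8 mm behind it; z points along the fingers, y is the line along which they close (so a half turn about z gives the same grasp; the last joint's range is limited). The gripper opens to 85 mm and grips with 20 to 120 N. Pads are 22 mm wide; open, the fingers measure 114 mm over their backs; the gripper's body (76 mm by 85 mm) begins 54 mm behind the grasp point. The pads swing forward as they close: fully open they stand 13 mm farther back than shut.
Start: joints at [1.304, 0.116, 1.442, -0, 1.584, -0.038], TCP at [0.153, 0.657, 0.242] pointing down, gripper open.
Joint ranges: [-2.83, 2.83], [-0.83, 2.19], [0.07, 2.5], [-1.14, 4.28], [0.01, 3], [-2.97, 2.97]. Speed limits (rad/s): [1.89, 1.89, 2.22, 3.14, 3.14, 3.14].

INTERFACE

Orientations are given as a rotation vector (axis times angle).
In Python, from station import robot, cams, order gives the robot as it stands. The module is installed in compiled form; this text tells all that it offers.
- The arm moves only by the shell command python3 -m creep 'ROWS' [FORCE]. ROWS is JSON, a list of rows, each a list of 3 entries, a list of its own where there are three numbers: the shift along the world's x, y, z in m, then the turn about the world's z in units of 10 degrees (1.0 is 10 degrees), then the opening, from 0 (shut) to 1 (fully open). In form: [[[dx, dy, dz], turn, grip], ...]. A call has 1 to 12 rows; each row shifts and turns the commanded pose from where the row before left it; what a row does not reach is not made up. A row lasts 1/8 s, in which the tool goes at most 62.5 mm and 10.7 degrees, less where a joint would pass 70% of its speed; a pose out of reach is approached as far as the arm can. A call with a gripper value outside its range is refused whole. The fingers move at their own pace and stop on an object; FORCE is the grip in N (left out, the last holds). Time passes only in rows, so rows that do not move let the fingers close. It gives the time, the measured TCP pose, the force, the opening and the grip force at its end, in the units of the state.
- robot.state(): the state, without advancing time (a new reading comes with each control period).
- cams.grab_frame(name): name is "scene" or "top"; returns a dict with "color" (400x640x3 uint8, red, green, blue), "fovy" (degrees; the focal length in pixels is half the picture's height over the tangent of half this angle, whatever the lens; pixels are square), "cx", "cy" (the principal point, pixels), "dist_coeffs" ([k1, k2, p1, p2, k3] as OpenCV has them; the pictures are not rectified), "world_to_cam" (4x4, takes a point from world to camera coordinates). Camera axes: x right, y up, looking along -z (the intrinsics and any distortion apply to the point x, -y, -z); pixel columns grow to the right and rows downward; lengths in m; the calibration is good to about 2 mm. A picture is of the moment at which its call begins. There is no depth.
- order.close_job(): hands the job in; it is judged then, once.
The state is a dict: "clock": time; "joint_pos": joint angles; "qvel": joint speeds; "effort": joint torques, N m; "tcp_pos": TCP position; "eef_rot": TCP orientation; "ft_force": force on the tool from outside, world axes, zero at the start; "torque": the same for the moment, N m; "opening": finger opening in m; "grasp_force": force on a finger pad.
Only numpy, scipy, OpenCV 4.12 (cv2) and the standard library are available. Lean on these libraries where they do the work, as an engineer would, in place of code of your own. Each camera call takes 0.05 s, during which the arm holds its last target. There are 200 camera calls.

## Working session

There is one attempt and no reset: what is moved stays moved. The work goes in short steps, Python scripts to look and compute and a shell command to move; the robot and the scene stay as the last step left them, time stands still between calls to the robot, and variables do not carry over. Pictures are saved under pics/ and viewed, at most 14 in all, crops included, and the job is handed in when it is done.

```bash
mkdir -p pics
cat > h.py <<'E'
import numpy as np, cv2
from station import robot, cams, order
def grab(n,save=None):
    f=cams.grab_frame(n)
    h,w=f["color"].shape[:2]
    fl=h/2/np.tan(np.radians(f["fovy"])/2)
    f["K"]=np.array([[fl,0,f["cx"]],[0,fl,f["cy"]],[0,0,1.]])
    f["D"]=np.array(f["dist_coeffs"],float)
    f["M"]=np.diag([1,-1,-1,1.])@np.array(f["world_to_cam"])
    if save: cv2.imwrite(save,f["color"][:,:,::-1])
    return f
def ray(f,uv):
    n=cv2.undistortPoints(np.array([[uv]],float),f["K"],f["D"])[0,0]
    R,t=f["M"][:3,:3],f["M"][:3,3]
    d=R.T@np.array([n[0],n[1],1]); return -R.T@t, d/np.linalg.norm(d)
def onz(f,uv,z):
    o,d=ray(f,uv); return o+d*(z-o[2])/d[2]
def tri(f1,a,f2,b):
    o,d=ray(f1,a);p,e=ray(f2,b)
    s=np.linalg.lstsq(np.c_[d,-e],p-o,rcond=None)[0]
    A,B=o+d*s[0],p+e*s[1]; return (A+B)/2,np.linalg.norm(A-B)
def proj(f,P):
    R,t=f["M"][:3,:3],f["M"][:3,3]
    return cv2.projectPoints(np.array(P,float).reshape(-1,1,3),cv2.Rodrigues(R)[0],t,f["K"],f["D"])[0][:,0]
E
python3 - <<'E'
from h import *
np.set_printoptions(precision=3,suppress=True)
for n in("scene","top"):
    f=grab(n,f"pics/{n}0.png"); print(n,f["fovy"],-f["M"][:3,:3].T@f["M"][:3,3],f["M"][:3,:3])
print(robot.state())
E
```

```text
scene 45.27001814144504 [ 0.916 -0.579  0.879] [[ 0.86   0.511 -0.014]
 [ 0.386 -0.666 -0.638]
 [-0.335  0.543 -0.77 ]]
top 47.81960170979856 [0.462 0.024 1.112] [[-0.018 -1.    -0.008]
 [-0.994  0.019 -0.11 ]
 [ 0.11   0.006 -0.994]]
{'clock': 0.1, 'joint_pos': array([ 1.304,  0.116,  1.442,  0.   ,  1.584, -0.038]), 'qvel': array([ 0.   , -0.001, -0.   , -0.001, -0.003,  0.001]), 'effort': array([ -0.   , -73.367, -63.377,  -0.   ,   0.005,  -0.   ]), 'tcp_pos': array([0.153, 0.657, 0.242]), 'eef_rot': array([-0.359, -3.121,  0.002]), 'ft_force': array([-0.464, -0.405,  0.451]), 'torque': array([-0.024, -0.008,  0.008]), 'grasp_force': 0.0, 'opening': 0.08545312634462561}
```

View pics/scene0.png

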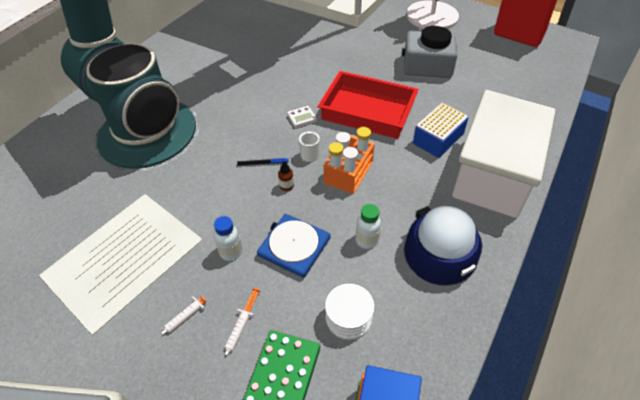

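View pics/top0.png

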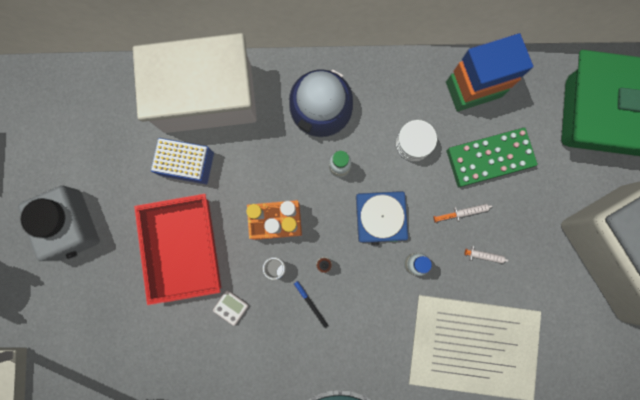

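The scene view shows the stirrer (294,241), blue bottle (227,238), dropper (286,177), beaker (310,146) and the rack at (350,165). It also shows the tray (368,103), the spent syringe (185,315; short rod), the loaded one (241,322; long rod) and the green bottle (368,227). In the top view the stirrer is at (383,216), the rack at (274,221) and the tray at (179,250). Beaker (274,268), dropper (324,265), blue cap (423,265), loaded syringe (465,213), spent syringe (487,256), green cap (341,159).

Run:
```python
import cv2
t=cv2.imread("pics/top0.png");s=cv2.imread("pics/scene0.png")
cv2.imwrite("pics/topc.png",cv2.resize(t[140:290,240:520],None,fx=2.8,fy=2.8,interpolation=cv2.INTER_CUBIC))
cv2.imwrite("pics/scenec.png",cv2.resize(s[120:360,150:400],None,fx=2.5,fy=2.5,interpolation=cv2.INTER_CUBIC))
```

```text
(no output)
```

View pics/topc.png

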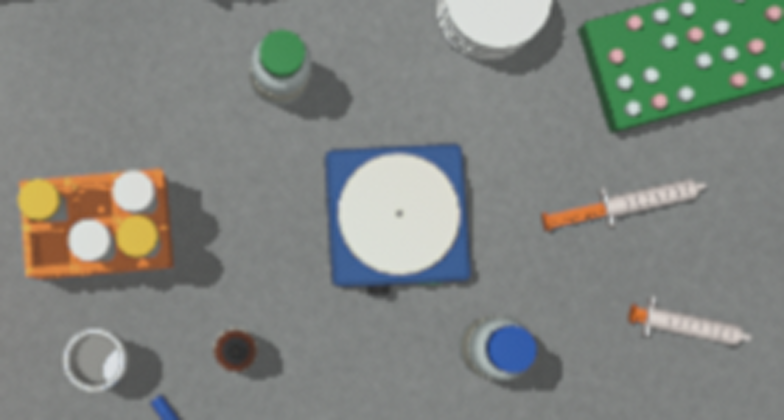

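View pics/scenec.png

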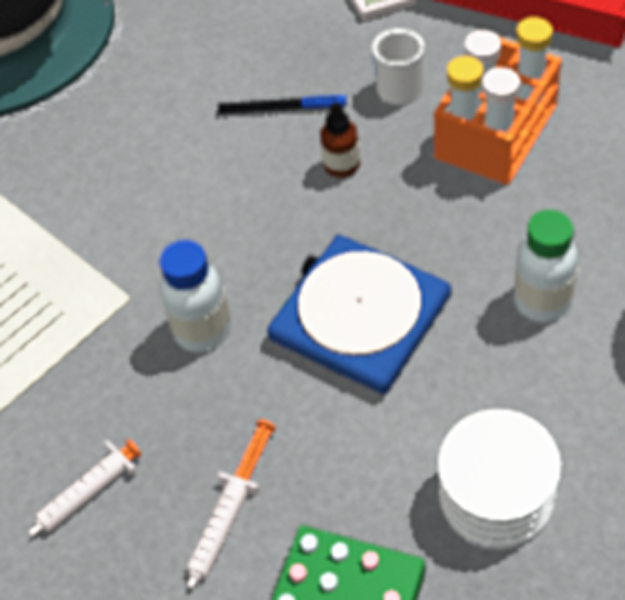

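The crops show everything clearly: plate centre at topc (399,213) and scenec (359,300). The loaded syringe's flange is at topc (610,206) with its tip at (704,186), and the spent one's flange is at (651,317) with its tip at (747,338).

Run:
```python
from h import *
np.set_printoptions(precision=4,suppress=True)
T=grab("top");S=grab("scene")
t=lambda u,v:((u+.5)/2.8-.5+240,(v+.5)/2.8-.5+140)
s=lambda u,v:((u+.5)/2.5-.5+150,(v+.5)/2.5-.5+120)
for n,a,b in [("plate",(399,213),(359,300)),("beakerrim",(95,360),(399,46)),("teat",(235,347),(336,108)),("bluecap",(513,349),(184,254)),("greencap",(283,52),(550,226)),
 ("Lflange",(610,206),(238,482)),("Ltip",(704,187),(192,583)),("Ldisc",(547,221),(265,427)),("Sflange",(651,317),(119,459)),("Stip",(747,338),(36,532)),("Sdisc",(633,313),(133,450)),
 ("ycap",(39,200),(534,28)),("ycap2",(137,237),(465,69)),("wcap",(134,191),(501,80)),("wcap2",(90,240),(482,42))]:
    print(n,*tri(T,t(*a),S,s(*b)))
c=[onz(T,t(*p),.026) for p in [(326,152),(460,145),(469,278),(333,286)]]
print("stirrer",c,np.mean(c,0),[np.arctan2(*(c[0]-c[1])[:2][::1])*-1,np.arctan2(*(c[3]-c[2])[:2])*-1])
c=[onz(T,t(*p),.064) for p in [(20,182),(163,170),(171,267),(27,276)]]
print("rack",np.array(c),np.mean(c,0))
c=[onz(T,p,.05) for p in [(136,204),(208,196),(220,291),(147,303)]]
print("tray",np.array(c),np.mean(c,0))
for n,uv,z in [("L1",(610,206),.009),("L2",(704,187),.009),("L3",(547,221),.009),("S1",(651,317),.009),("S2",(747,338),.009)]: print(n,onz(T,t(*uv),z))
```

```text
plate [ 0.5541 -0.1123  0.0284] 0.0005248661316852415
beakerrim [0.4349 0.1472 0.0581] 0.0020611167354679574
teat [0.4423 0.0298 0.0797] 0.0020811662577820264
bluecap [ 0.4387 -0.1886  0.105 ] 0.0020707181106157054
greencap [ 0.6812 -0.0127  0.1028] 0.0014369883815515813
Lflange [ 0.5585 -0.2987  0.0117] 0.0013482826109185663
Ltip [ 0.5749 -0.3834  0.006 ] 0.003218100689352588
Ldisc [ 0.5464 -0.2449  0.0056] 5.997061947787298e-05
Sflange [ 0.4614 -0.3307  0.0074] 0.0013637245071422032
Stip [ 0.4423 -0.4142  0.003 ] 0.0035644821112925202
Sdisc [ 0.4647 -0.3169  0.0035] 5.455076843800641e-06
ycap [0.5632 0.1847 0.111 ] 0.0014276105787771366
ycap2 [0.5326 0.1072 0.1079] 0.0017001066963346738
wcap [0.5691 0.1089 0.1105] 0.0014509902789582143
wcap2 [0.5303 0.144  0.1107] 0.0007705739250417315
stirrer [array([ 0.6083, -0.0512,  0.026 ]), array([ 0.6123, -0.1675,  0.026 ]), array([ 0.4971, -0.1709,  0.026 ]), array([ 0.4924, -0.0542,  0.026 ])] [ 0.5525 -0.111   0.026 ] [np.float64(0.03374716575092957), np.float64(0.039972199201140875)]
rack [[0.5828 0.2077 0.064 ]
 [0.5906 0.088  0.064 ]
 [0.5095 0.0823 0.064 ]
 [0.5042 0.2019 0.064 ]] [0.5468 0.145  0.064 ]
tray [[0.591  0.4751 0.05  ]
 [0.6069 0.3028 0.05  ]
 [0.3835 0.2727 0.05  ]
 [0.3585 0.4432 0.05  ]] [0.485  0.3735 0.05  ]
L1 [ 0.5582 -0.2999  0.009 ]
L2 [ 0.5734 -0.3834  0.009 ]
L3 [ 0.5461 -0.2441  0.009 ]
S1 [ 0.4609 -0.3307  0.009 ]
S2 [ 0.4412 -0.4131  0.009 ]
```

The heights fit the given sizes (plate 28 mm, rim 58, bottles 103–105), and the stirrer–rack distance is about 0.26 m, with the stirrer on the right at a yaw of about 0.037. I'll take the beaker first.

```bash
python3 -m creep '[[[0.0235,-0.0425,0],0.15,1],[[0.0235,-0.0425,0],0.15,1],[[0.0235,-0.0425,0],0.15,1],[[0.0235,-0.0425,0],0.15,1],[[0.0235,-0.0425,0],0.15,1],[[0.0235,-0.0425,0],0.15,1],[[0.0235,-0.0425,0],0.15,1],[[0.0235,-0.0425,0],0.15,1],[[0.0235,-0.0425,0],0.1,1],[[0.0235,-0.0425,0],0,1],[[0.0235,-0.0425,0],0,1],[[0.0235,-0.0425,0],0,1]]' 30; python3 -m creep '[[[0,0,0],0,1],[[0,0,0],0,1]]'
```

```text
clock: 1.7
tcp_pos: [0.4356, 0.1459, 0.2424]
eef_rot: [0.003, 3.141, 0.0]
ft_force: [0.1, 1.0, -1.1]
opening: 0.0853
grasp_force: 0.0
clock: 1.95
tcp_pos: [0.435, 0.1475, 0.2422]
eef_rot: [-0.004, -3.141, -0.0]
ft_force: [-0.7, -0.2, 0.2]
opening: 0.085
grasp_force: 0.0
```

```bash
python3 -m creep '[[[0,0,-0.045],0,1],[[0,0,-0.045],0,1],[[0,0,-0.045],0,1],[[0,0,-0.04],0,1],[[0,0,-0.02],0,1],[[0,0,-0.012],0,1],[[0,0,0],0,1],[[0,0,0],0.0,0],[[0,0,0],0,0],[[0,0,0],0,0],[[0,0,0],0,0],[[0,0,0],0,0]]' 30; python3 -m creep '[[[0,0,0],0,0],[[0,0,0],0,0]]'
```

```text
clock: 3.45
tcp_pos: [0.4357, 0.1473, 0.0364]
eef_rot: [0.003, 3.14, 0.0]
ft_force: [-1.4, -2.7, 6.6]
opening: 0.0485
grasp_force: 30.0
clock: 3.7
tcp_pos: [0.4357, 0.1473, 0.0364]
eef_rot: [0.003, 3.14, 0.0]
ft_force: [-0.6, -2.9, 5.6]
opening: 0.0483
grasp_force: 30.0
```

```bash
python3 -m creep '[[[0,0,0.03],0,0],[[0,0,0.045],0,0],[[0,0,0.045],0,0],[[0.017,-0.037,0],0,0],[[0.017,-0.037,0],0,0],[[0.017,-0.037,0],0,0],[[0.017,-0.037,0],0,0],[[0.017,-0.037,0],0,0],[[0.017,-0.037,0],0,0],[[0.017,-0.037,0],0,0],[[0,0,0],0,0],[[0,0,0],0,0]]'
python3 - <<'E'
from h import *
T=grab("top","pics/t1.png");S=grab("scene","pics/s1.png")
a=T["color"][120:320,300:480,::-1];b=S["color"][130:330,200:400,::-1]
cv2.imwrite("pics/m1.png",cv2.resize(np.hstack([a,b]),None,fx=2,fy=2,interpolation=cv2.INTER_CUBIC))
E
```

```text
clock: 5.2
tcp_pos: [0.5539, -0.1114, 0.1554]
eef_rot: [-0.004, -3.142, -0.0]
ft_force: [0.4, 0.8, 0.1]
opening: 0.0481
grasp_force: 31.2
```

View pics/m1.png

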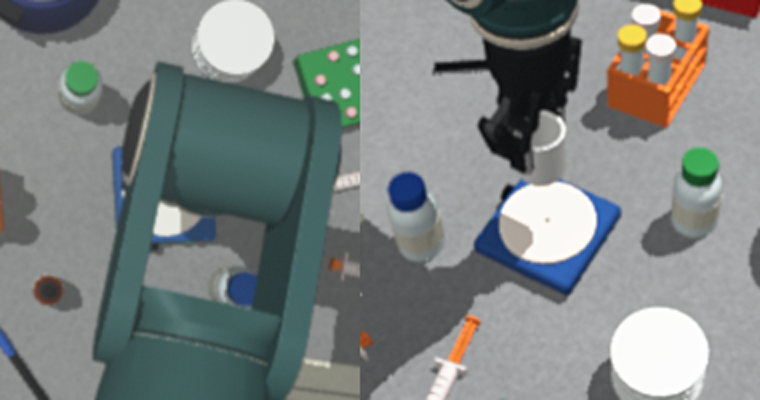

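The beaker is held upright over the plate (right panel: beaker (545,145), plate (547,220)). I'm lowering and releasing it.

```bash
python3 -m creep '[[[0,-0.0005,-0.04],0,0],[[0,0,-0.03],0,0],[[0,0,-0.01],0,0],[[0,0,-0.004],0,0],[[0,0,-0.002],0,0],[[0,0,0],0,0],[[0,0,0],0,1],[[0,0,0],0,1],[[0,0,0],0,1],[[0,0,0],0,1],[[0,0,0.02],0,1],[[0,0,0.05],0,1]]'; python3 -m creep '[[[0,0,0.05],0,1],[[0,0,0.05],0,1],[[-0.0385,-0.026,0],0,1],[[-0.0385,-0.026,0],0,1],[[-0.0385,-0.026,0],0,1],[[0,0,0],0,1],[[0,0,0],0,1]]'
python3 - <<'E'
from h import *
T=grab("top","pics/t2.png");S=grab("scene","pics/s2.png")
a=T["color"][120:320,300:480,::-1];b=S["color"][130:330,200:400,::-1]
cv2.imwrite("pics/m2.png",cv2.resize(np.hstack([a,b]),None,fx=2,fy=2,interpolation=cv2.INTER_CUBIC))
E
```

```text
clock: 6.8
tcp_pos: [0.5532, -0.1119, 0.1393]
eef_rot: [-0.003, -3.138, -0.001]
ft_force: [0.2, 0.6, 1.2]
opening: 0.0854
grasp_force: 0.0
clock: 7.68
tcp_pos: [0.4389, -0.19, 0.2405]
eef_rot: [0.004, 3.14, -0.001]
ft_force: [-0.3, -0.4, -0.2]
opening: 0.0855
grasp_force: 0.0
```

View pics/m2.png

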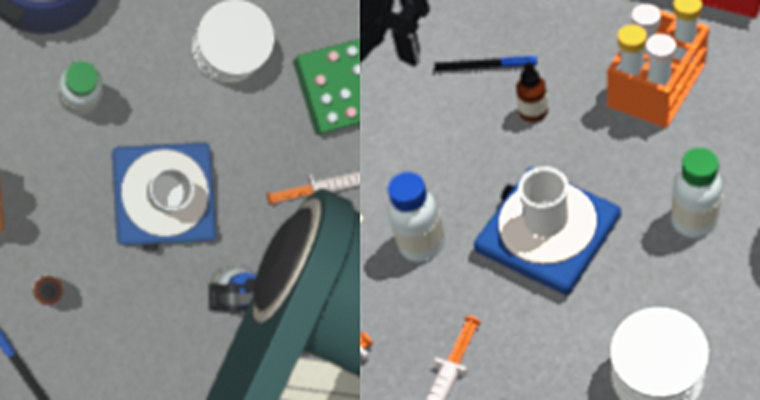

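The beaker stands upright on the plate: rim at left panel (171,189), right panel (545,185).

```bash
python3 - <<'E'
from h import *
T=grab("top");S=grab("scene")
print(onz(T,(300+170.5/2,120+189/2),.092)); print(tri(T,(385.3,214.3),S,(200+185/2,130+184/2)))
E
python3 -m creep '[[[0,0.001,-0.045],0,1],[[0,0,-0.045],0,1],[[0,0,-0.045],0,1],[[0,0,-0.03],0,1],[[0,0,-0.015],0,1],[[0,0,-0.008],0,1],[[0,0,0],0,1],[[0,0,0],0,0],[[0,0,0],0,0],[[0,0,0],0,0],[[0,0,0],0,0],[[0,0,0],0,0]]' 50
```

```text
[ 0.55123404 -0.11144701  0.092     ]
(array([ 0.55347098, -0.11071674,  0.08958996]), np.float64(0.003931027438770948))
clock: 9.38
tcp_pos: [0.4391, -0.1894, 0.0524]
eef_rot: [0.003, 3.14, -0.001]
ft_force: [-1.6, 0.1, 6.4]
opening: 0.05
grasp_force: 52.1
```

```bash
python3 -m creep '[[[0,0,0.03],0,0],[[0,0,0.045],0,0],[[0,0,0.045],0,0],[[0.0185,0.0343,0],0,0],[[0.0185,0.0343,0],0,0],[[0.0185,0.0343,0],0,0],[[0.0185,0.0343,0],0,0],[[0.0185,0.0343,0],0,0],[[0.0185,0.0343,0],0,0],[[0,0,0],0,0],[[0,0,-0.04],0,0],[[0,0,-0.04],0,0]]'; python3 -m creep '[[[0,0,-0.02],0,0],[[0,0,-0.012],0,0],[[0,0,-0.004],0,0],[[0,0,-0.003],0,0],[[0,0,0],0,0],[[0,0,0],0,0]]'
```

```text
clock: 10.88
tcp_pos: [0.5495, 0.0162, 0.0908]
eef_rot: [0.003, 3.14, -0.0]
ft_force: [1.7, -0.4, -3.3]
opening: 0.0504
grasp_force: 52.9
clock: 11.62
tcp_pos: [0.5499, 0.0167, 0.0529]
eef_rot: [0.003, 3.141, -0.0]
ft_force: [0.1, 0.2, -1.0]
opening: 0.0503
grasp_force: 52.8
```

```bash
python3 -m creep '[[[0,0,-0.001],0,0],[[0,0,0],0,0.5],[[0,0,0],0,0.8],[[0,0,0],0,0.8],[[0,0,0],0,0.8],[[0,0,0.015],0,0.8],[[0,0,0.045],0,0.8],[[0,0,0.045],0,0.8],[[0,0,0.045],0,0.8],[[-0.036,0.0043,0],0,0.8],[[-0.036,0.0043,0],0,0.8],[[-0.036,0.0043,0],0,0.8]]'; python3 -m creep '[[[0,0,0],0,0.8],[[0,0,0],0,0.8]]'
python3 - <<'E'
from h import *
T=grab("top","pics/t3.png");S=grab("scene","pics/s3.png")
a=T["color"][120:320,260:460,::-1];b=S["color"][100:300,200:400,::-1]
cv2.imwrite("pics/m3.png",cv2.resize(np.hstack([a,b]),None,fx=2,fy=2,interpolation=cv2.INTER_CUBIC))
E
```

```text
clock: 13.12
tcp_pos: [0.4405, 0.0297, 0.2024]
eef_rot: [0.003, 3.141, 0.0]
ft_force: [0.6, -0.1, 0.9]
opening: 0.0679
grasp_force: 0.0
clock: 13.38
tcp_pos: [0.4419, 0.0296, 0.2022]
eef_rot: [0.003, 3.14, -0.0]
ft_force: [0.8, 0.2, -0.1]
opening: 0.0684
grasp_force: 0.0
```

View pics/m3.png

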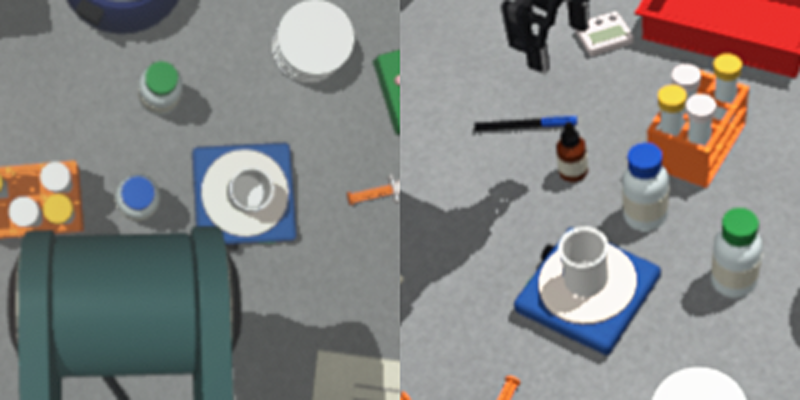

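The blue bottle stands midway between rack and stirrer (left panel cap at (138,193)). I'm descending on the dropper.

```bash
python3 -m creep '[[[0,0,-0.045],0,0.8],[[0,0,-0.045],0,0.8],[[0,0,-0.045],0,0.8],[[0,0,-0.02],0,0.8],[[0,0,-0.01],0,0.8],[[0,0,-0.005],0,0.8],[[0,0,0],0,0.8],[[0,0,0],0,0],[[0,0,0],0,0],[[0,0,0],0,0],[[0,0,0],0,0],[[0,0,0],0,0]]' 30; python3 -m creep '[[[0,0,0],0,0],[[0,0,0.03],0,0],[[0,0,0.045],0,0],[[0,0,0.045],0,0],[[0,0,0.045],0,0],[[0,0,0],0,0]]'
```

```text
clock: 14.98
tcp_pos: [0.442, 0.0296, 0.032]
eef_rot: [0.003, 3.14, 0.0]
ft_force: [-0.8, -0.2, 6.9]
opening: 0.0349
grasp_force: 30.5
clock: 15.72
tcp_pos: [0.4427, 0.0296, 0.1998]
eef_rot: [0.003, 3.136, 0.0]
ft_force: [-0.2, -0.7, -0.8]
opening: 0.0348
grasp_force: 30.2
```

```bash
python3 -m creep '[[[0.0312,-0.0196,0],0,0],[[0.0312,-0.0196,0],0,0],[[0.0312,-0.0196,0],0,0],[[0.0312,-0.0196,0],0,0],[[0.0312,-0.0196,0],0,0],[[0.0312,-0.0196,0],0,0],[[0.0312,-0.02,0],0,0],[[0,0,0],0,0],[[0,0,-0.045],0,0],[[0,0,-0.045],0,0],[[0,0,-0.04],0,0],[[0,0,-0.02],0,0]]'; python3 -m creep '[[[0,0,-0.01],0,0],[[0,0,-0.003],0,0],[[0,0,-0.0015],0,0],[[0,0,0],0,0],[[0,0,0],0,0.4],[[0,0,0],0,0.6],[[0,0,0],0,0.6],[[0,0,0],0,0.6],[[0,0,0.015],0,0.6],[[0,0,0.045],0,0.6],[[0,0,0.045],0,0.6],[[0,0,0.045],0,0.6]]'
```

```text
clock: 17.23
tcp_pos: [0.6584, -0.1074, 0.0434]
eef_rot: [-0.003, -3.138, -0.001]
ft_force: [0.3, 0.5, -0.3]
opening: 0.0348
grasp_force: 30.2
clock: 18.73
tcp_pos: [0.6599, -0.108, 0.1846]
eef_rot: [0.003, 3.141, -0.0]
ft_force: [0.6, -0.1, -0.1]
opening: 0.0512
grasp_force: 0.0
```

```bash
python3 -m creep '[[[-0.0095,-0.0228,0.01],-0.79,0.6],[[-0.0095,-0.0228,0],-0.79,0.6],[[-0.0095,-0.0228,0],-0.79,0.6],[[-0.0095,-0.0228,0],-0.79,0.6],[[-0.0095,-0.0228,0],-0.79,0.6],[[-0.0095,-0.0228,0],-0.79,0.6],[[-0.0095,-0.0228,0],-0.79,0.6],[[-0.0095,-0.0228,0],-0.79,0.6],[[-0.0095,-0.0228,0],-0.79,0.6],[[-0.0095,-0.0228,0],-0.79,0.6],[[0,0,0],0,0.6],[[0,0,0],0,0.6]]'
python3 - <<'E'
from h import *
T=grab("top","pics/t4.png");S=grab("scene","pics/s4.png")
R=cv2.Rodrigues(robot.state()["eef_rot"])[0]; print(R[:,1],R[:,2])
a=T["color"][110:310,330:530,::-1];b=S["color"][160:360,150:350,::-1]
cv2.imwrite("pics/m4.png",cv2.resize(np.hstack([a,b]),None,fx=2,fy=2,interpolation=cv2.INTER_CUBIC))
E
```

```text
clock: 20.23
tcp_pos: [0.5652, -0.3356, 0.1925]
eef_rot: [1.998, 2.424, 0.0]
ft_force: [-0.2, -0.5, -0.2]
opening: 0.0513
grasp_force: 0.0
[9.81569661e-01 1.91104371e-01 3.47205907e-04] [ 3.66091217e-04 -6.35158045e-05 -9.99999931e-01]
```

View pics/m4.png

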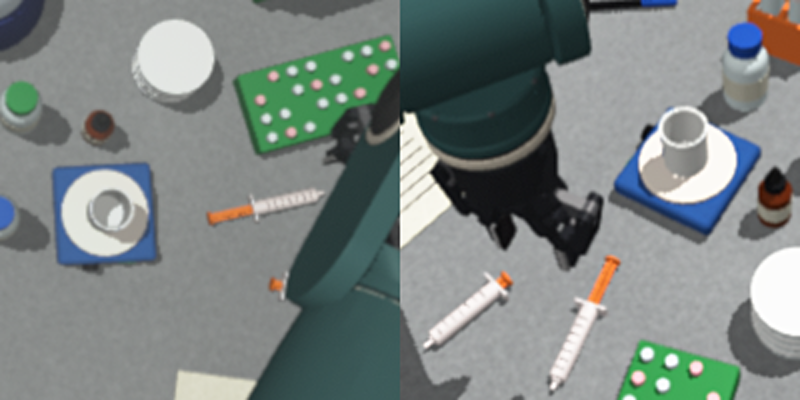

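The gripper is above the loaded syringe (right panel flange (590,305)), and the dropper stands behind the stirrer (left panel (98,125)). I'm descending.

```bash
python3 -m creep '[[[0,0,-0.045],0,0.5],[[0,0,-0.045],0,0.5],[[0,0,-0.045],0,0.5],[[0,0,-0.02],0,0.5],[[0,0,-0.012],0,0.5],[[0,0,-0.006],0,0.5],[[0,0,-0.005],0,0.5],[[0,0,0],0,0.5],[[0,0,0],0,0],[[0,0,0],0,0],[[0,0,0],0,0],[[0,0,0],0,0]]' 20; python3 -m creep '[[[0,0,0],0,0],[[0,0,0],0,0]]'
```

```text
clock: 21.82
tcp_pos: [0.5653, -0.3362, 0.0144]
eef_rot: [2.0, 2.422, 0.0]
ft_force: [-0.6, 0.1, 5.5]
opening: 0.0169
grasp_force: 20.8
clock: 22.08
tcp_pos: [0.5653, -0.3362, 0.0144]
eef_rot: [2.0, 2.422, 0.0]
ft_force: [-0.7, 0.8, 6.8]
opening: 0.0165
grasp_force: 20.8
```

```bash
python3 -m creep '[[[0,0,0.02],0,0],[[0,0,0.045],0,0],[[0,0,0.045],0,0],[[0,0,0.02],0,0],[[-0.02,0.0367,0],-0.15,0],[[-0.02,0.0367,0],-0.15,0],[[-0.02,0.0367,0],-0.15,0],[[-0.02,0.0367,0],-0.15,0],[[-0.02,0.0367,0],-0.15,0],[[-0.0185,0.0367,0],-0.15,0],[[0,0,0],0,0],[[0,0,0],0,0]]'
python3 - <<'E'
from h import *
T=grab("top","pics/t5.png");S=grab("scene","pics/s5.png")
a=T["color"][110:310,300:500,::-1];b=S["color"][100:300,170:370,::-1]
cv2.imwrite("pics/m5.png",cv2.resize(np.hstack([a,b]),None,fx=2,fy=2,interpolation=cv2.INTER_CUBIC))
E
```

```text
clock: 23.58
tcp_pos: [0.4466, -0.116, 0.1439]
eef_rot: [2.184, 2.258, -0.0]
ft_force: [0.1, -0.8, -0.5]
opening: 0.0171
grasp_force: 20.3
```

View pics/m5.png

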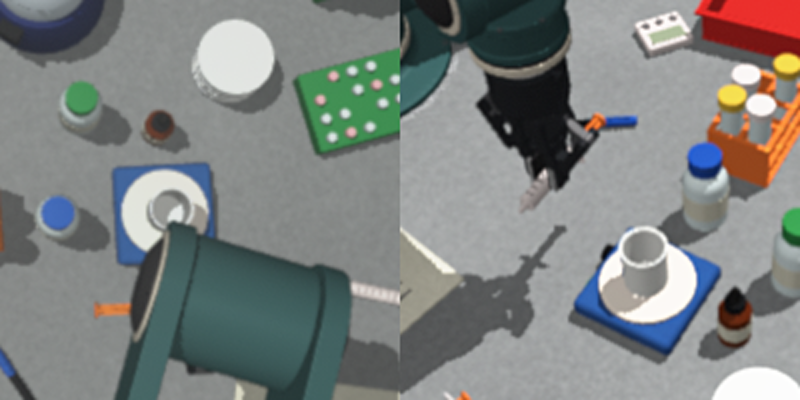

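The loaded syringe is held level with its plunger out (right panel (545,185)). I'm lowering it.

```bash
python3 -m creep '[[[0,0,-0.04],0,0],[[0,0,-0.04],0,0],[[0,0,-0.03],0,0],[[0,0,-0.013],0,0],[[0,0,-0.004],0,0],[[0,0,-0.0025],0,0],[[0,0,0],0,0],[[0,0,0],0,0.2],[[0,0,0],0,0.35],[[0,0,0],0,0.35],[[0,0,0],0,0.35],[[0,0,0],0,0.35]]'; python3 -m creep '[[[0,0,0.015],0,0.35],[[0,0,0.045],0,0.35],[[0,0,0.045],0,0.35],[[0,0,0.045],0,0.35],[[0,0,0],0,0.35]]'
```

```text
clock: 25.18
tcp_pos: [0.4465, -0.1158, 0.0143]
eef_rot: [-2.184, -2.258, 0.0]
ft_force: [-0.3, -0.4, 0.5]
opening: 0.0299
grasp_force: 0.0
clock: 25.8
tcp_pos: [0.4477, -0.1162, 0.1691]
eef_rot: [2.18, 2.254, 0.005]
ft_force: [0.4, -0.3, 0.0]
opening: 0.03
grasp_force: 0.0
```

```bash
python3 -m creep '[[[0.001,-0.0418,0],-0.25,0.5],[[0.001,-0.0418,0],-0.25,0.5],[[0.001,-0.0418,0],-0.25,0.5],[[0.001,-0.0418,0],-0.25,0.5],[[0.001,-0.0418,0],-0.25,0.5],[[0.001,-0.0418,0],-0.25,0.5],[[0,0,0],0,0.5],[[0,0,0],0,0.5]]'
python3 - <<'E'
from h import *
T=grab("top","pics/t6.png");S=grab("scene","pics/s6.png")
a=T["color"][110:310,300:500,::-1];b=S["color"][170:370,130:330,::-1]
cv2.imwrite("pics/m6.png",cv2.resize(np.hstack([a,b]),None,fx=2,fy=2,interpolation=cv2.INTER_CUBIC))
E
```

```text
clock: 26.8
tcp_pos: [0.4523, -0.3662, 0.164]
eef_rot: [-2.46, -1.953, -0.0]
ft_force: [-0.4, 0.1, -0.1]
opening: 0.0424
grasp_force: 0.0
```

View pics/m6.png

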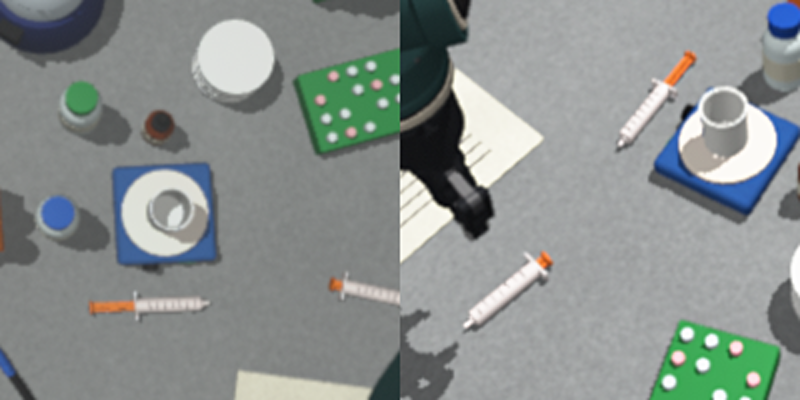

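The loaded syringe lies parallel in front of the stirrer (left panel flange (137,306), tip (209,303)). I'll check both syringes numerically.

```bash
python3 - <<'E'
from h import *
np.set_printoptions(precision=4,suppress=True)
T=grab("top");S=grab("scene")
t=lambda u,v:(300+u/2,110+v/2)
C=np.array([.5535,-.112]);y=.037;R=np.array([[np.cos(y),np.sin(y)],[-np.sin(y),np.cos(y)]])
q=[onz(T,t(*p),.009)[:2] for p in [(137,306),(209,303),(90,308)]]
for p in q: print(p,R@(p-C))
print("disc-tip",np.linalg.norm(q[2]-q[1]))
print("spent mid expected at m6:",(proj(S,[[.4527,-.367,.009]])[0]-[130,170])*2+[400,0])
print("dropper",R@(onz(T,t(160,121),.08)[:2]-C),"blue",R@(onz(T,t(58,212),.105)[:2]-C),"beaker",R@(onz(T,t(172,209),.092)[:2]-C))
E
python3 -m creep '[[[0,0,-0.045],0,0.5],[[0,0,-0.045],0,0.5],[[0,0,-0.035],0,0.5],[[0,0,-0.015],0,0.5],[[0,0,-0.006],0,0.5],[[0,0,-0.004],0,0.5],[[0,0,0],0,0.5],[[0,0,0],0,0],[[0,0,0],0,0],[[0,0,0],0,0],[[0,0,0],0,0],[[0,0,0],0,0]]' 20
```

```text
[ 0.4413 -0.078 ] [-0.1109  0.0381]
[ 0.4433 -0.1654] [-0.1121 -0.0493]
[ 0.4399 -0.021 ] [-0.1101  0.0951]
disc-tip 0.14439884488238924
spent mid expected at m6: [503.775  289.9056]
dropper [0.1016 0.004 ] blue [0.0003 0.1283] beaker [-0.0023 -0.0011]
clock: 28.5
tcp_pos: [0.4528, -0.3668, 0.015]
eef_rot: [2.46, 1.953, 0.0]
ft_force: [-1.5, 0.6, 6.2]
opening: 0.0169
grasp_force: 20.8
```

```bash
python3 -m creep '[[[0,0,0.02],0,0],[[0,0,0.045],0,0],[[0,0,0.045],0,0],[[0,0,0.045],0,0],[[0,0,0.045],0,0],[[0.002,0.0463,0],0.2,0],[[0.002,0.0463,0],0.2,0],[[0.002,0.0463,0],0.2,0],[[0.002,0.0463,0],0.2,0],[[0.002,0.0463,0],0.2,0],[[0.002,0.0463,0],0.2,0],[[0.002,0.0463,0],0.2,0]]'; python3 -m creep '[[[0.002,0.0463,0],0.2,0],[[0.002,0.0463,0],0.2,0],[[0.002,0.0463,0],0.2,0],[[0.002,0.0463,0],0,0],[[0.002,0.0463,0],0,0],[[0.002,0.0463,0],0,0],[[0.002,0.0463,0],0,0],[[0.002,0.0463,0],0,0],[[0.002,0.0463,0],0,0],[[0,0,0],0,0],[[0,0,0],0,0]]'
```

```text
clock: 30.0
tcp_pos: [0.4661, -0.041, 0.2157]
eef_rot: [2.202, 2.239, 0.001]
ft_force: [0.3, 0.4, 0.0]
opening: 0.0167
grasp_force: 20.3
clock: 31.38
tcp_pos: [0.4844, 0.3739, 0.215]
eef_rot: [2.083, 2.351, 0.0]
ft_force: [0.1, -0.0, -0.4]
opening: 0.0169
grasp_force: 20.3
```

Run:
```python
from h import *
T=grab("top");S=grab("scene","pics/s7.png")
a=T["color"][150:350,90:290,::-1];b=S["color"][20:220,250:450,::-1]
cv2.imwrite("pics/m7.png",cv2.resize(np.hstack([a,b]),None,fx=2,fy=2,interpolation=cv2.INTER_CUBIC))
```

```text
(no output)
```

View pics/m7.png

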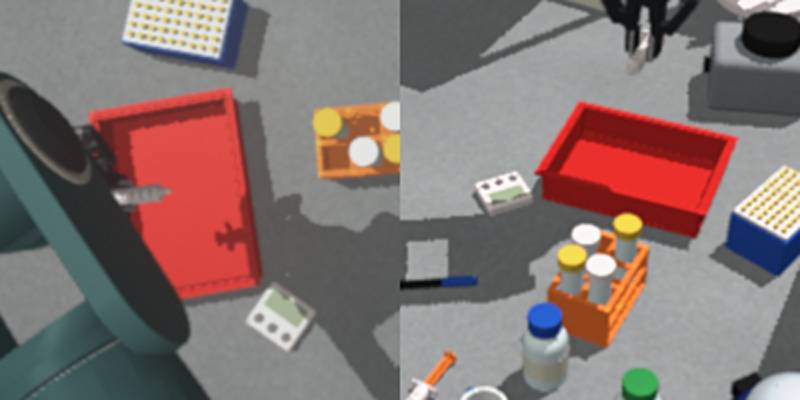

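The spent syringe is held over the tray (left panel (145,192)). I'm lowering and releasing it.

```bash
python3 -m creep '[[[0,0,-0.045],0,0],[[0,0,-0.045],0,0],[[0,0,-0.045],0,0],[[0,0,-0.035],0,0],[[0,0,-0.015],0,0],[[0,0,-0.009],0,0],[[0,0,0],0,0],[[0,0,0],0,0.2],[[0,0,0],0,0.4],[[0,0,0],0,0.4],[[0,0,0],0,0.4],[[0,0,0],0,0.4]]'; python3 -m creep '[[[0,0,0.015],0,0.4],[[0,0,0.045],0,0.4],[[0,0,0.045],0,0.4],[[0,0,0.045],0,0.4],[[0,0,0.045],0,0.4],[[-0.03,0.05,0],0,0.4],[[-0.03,0.05,0],0,0.4],[[-0.03,0.05,0],0,0.4],[[-0.03,0.05,0],0,0.4],[[-0.03,0.05,0],0,0.4],[[0,0,0],0,0.4],[[0,0,0],0,0.4]]'
python3 - <<'E'
from h import *
T=grab("top","pics/t8.png")
cv2.imwrite("pics/m8.png",cv2.resize(T["color"][120:320,120:520,::-1],None,fx=2,fy=2,interpolation=cv2.INTER_CUBIC))
E
```

```text
clock: 32.98
tcp_pos: [0.4845, 0.3742, 0.0203]
eef_rot: [-2.084, -2.351, 0.0]
ft_force: [0.1, 1.3, 0.3]
opening: 0.0343
grasp_force: 0.0
clock: 34.48
tcp_pos: [0.3345, 0.6241, 0.2159]
eef_rot: [2.083, 2.351, 0.0]
ft_force: [0.4, 0.1, -0.6]
opening: 0.034
grasp_force: 0.0
```

View pics/m8.png

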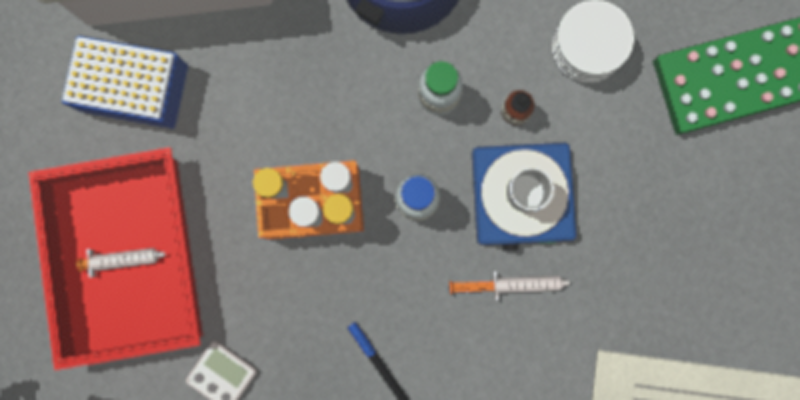

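Everything is in place: the spent syringe lies in the tray (120,260), the loaded one in front of the stirrer (530,285), the blue bottle midway (418,195), the dropper behind the stirrer (519,105), the beaker on the plate (530,190), and the green bottle has not moved (442,80).

```bash
python3 -c "
from station import order; print(order.close_job())"
```

```text
the job is handed in; nothing more can be done
None
```

The titration bench is set out as asked and the job is handed in at about 34.5 s of the 141 s; the camera checks put every item within its limits, but the hand-in returned no verdict.

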